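Top up the sampler's vial tray and hold it drawn out over the code reader

TASK

Stand the two loose sealed vials in the two empty wells of the sampler's vial tray, one in each, while the tray is still in on its deck. Then draw the tray straight out by its black handle until the red line across it lies over the front edge of the deck, so that the front four vials hang over the code reader, and finish still holding the tray there, level and with its rear on the deck, because that far out it tips off by itself if let go. Keep the other vials standing in their wells and leave the rest of the bench as it is.

Things in the scene. Friction and masses are not known exactly. Their poses are not given: they have to be found in the camera images.
- sampler: White headspace sampler, fixed: a tower (230 wide, 260 deep, 406 high) with cyan display, before it a flat tray deck 190 wide, 262 deep, top 95 above the bench. Origin: on the bench below the middle of the deck's front edge; -x points outward (the way the tray is drawn), z up. Two guide rails, 9 high, 142 apart inside, run along the deck. Tower front at x = +266; a needle head juts 35 from it.
- deck_edge (a point): Middle of the front edge of the deck, on the deck's top face, 95 mm above the bench; axes as sampler. The ends of this edge show on both sides of the tray.
- reader (a point): Middle of the glass window of the black code reader that stands fixed on the bench before the deck, looking up: 108 mm (x) by 135 mm (y), 49 mm high, 46 mm lower than the tray, centred 60 mm outward of the deck's front edge; axes as sampler.
- tray: Dark grey vial tray, 240 (x) x 134 (y) x 14 mm, about 0.4 kg, lying loose on the deck between the rails (4 mm play each side, no stop). Origin: centre of its underside; -x points outward to the handle end, z up. Six wells, 27 across, 10 deep, at x = -45, +12, +69, y = -34, +34. Front row (-45, by the handle) empty, the others hold vials. Starts with 5 to 35 mm over the edge.
- tray_line (a point): Middle of the red line, 3 mm wide, across the tray's top face, 160.5 mm from the handle end, between the second and the rear wells; 14 mm above the underside. Axes as tray. With this line over the deck's edge the loaded tray's weight lies some 40 mm beyond the edge: it tips off unless held, which takes about 2 N upward at the handle.
- tray_handle (a point): Middle of the tray's black handle bar: flat-sided, 14 mm thick (along x), 90 mm long (y), 18 mm tall, on two end posts with an open gap under the bar; its middle is 41 mm above the tray's underside and 105 mm outward of the tray's origin. Axes as tray.
- well_left (a point): Centre of the floor of the front-row well at y = -34 mm of the tray, empty at the start; 27 mm across, mouth 10 mm above. A vial stood home in it has its origin here.
- well_right (a point): Centre of the floor of the front-row well at y = +34 mm of the tray, empty at the start; 27 mm across, mouth 10 mm above. A vial stood home in it has its origin here.
- vial_a: Loose sealed 10 ml glass headspace vial, 23 mm diameter, 46 mm tall: straight glass wall up to 33 mm, then a shoulder and a silver crimp cap 20 mm across with a blue septum dot; yellow solid sample inside; about 22 g. Origin: centre of its underside, z up its axis. Stands upright on the bench to the robot's left at the start.
- vial_b: Loose sealed 10 ml glass headspace vial, 23 mm diameter, 46 mm tall: straight glass wall up to 33 mm, then a shoulder and a silver crimp cap 20 mm across with a blue septum dot; yellow solid sample inside; about 22 g. Origin: centre of its underside, z up its axis. Stands upright on the bench to the robot's left at the start.
- loaded_0: Already standing in the second row of the tray: sealed 10 ml glass headspace vial, 23 mm diameter, 46 mm tall: straight glass wall up to 33 mm, then a shoulder and a silver crimp cap 20 mm across with a blue septum dot; yellow solid sample inside; about 22 g. Origin: centre of its underside, z up its axis. It stays in its well.
- loaded_1: Already standing in the second row of the tray: sealed 10 ml glass headspace vial, 23 mm diameter, 46 mm tall: straight glass wall up to 33 mm, then a shoulder and a silver crimp cap 20 mm across with a blue septum dot; yellow solid sample inside; about 22 g. Origin: centre of its underside, z up its axis. It stays in its well.
- loaded_2: Already standing in the rear row of the tray: sealed 10 ml glass headspace vial, 23 mm diameter, 46 mm tall: straight glass wall up to 33 mm, then a shoulder and a silver crimp cap 20 mm across with a blue septum dot; yellow solid sample inside; about 22 g. Origin: centre of its underside, z up its axis. It stays in its well.
- loaded_3: Already standing in the rear row of the tray: sealed 10 ml glass headspace vial, 23 mm diameter, 46 mm tall: straight glass wall up to 33 mm, then a shoulder and a silver crimp cap 20 mm across with a blue septum dot; yellow solid sample inside; about 22 g. Origin: centre of its underside, z up its axis. It stays in its well.
- amber_bottle: Small amber storage bottle with white cap, 38 mm diameter, 68 mm tall, standing upright among the vials; origin under its centre. To be left alone.
- beaker: Small clear glass beaker, 46 mm across, 60 mm tall, standing among the vials; origin under its centre. To be left alone.
- cap_box: Blue open box 100 x 75 x 35 mm filled with silver crimp caps; origin under its centre. To be left alone.
- crimper: Hand crimper lying on its side: steel jaw head and two blue handles, about 200 x 90 x 32 mm; origin under the head, handles to -x. To be left alone.
- marker: White marker pen with red cap, 132 mm long, 15 mm thick; origin under its middle, x along it. To be left alone.
- calculator: Black pocket calculator 150 x 85 x 18 mm; origin under its centre. To be left alone.

How it is judged:
By the outcome, as a careful person would: the job done as asked, in the order asked, and still so for the second after the job is handed in, while the arm keeps its last pose, push and grip.
It also fails if it takes over 72 s, if anything falls off the work surface, if the arm or the gripper's body presses on something with over 40 N, if the wrist force passes 120 N, or if a joint passes its speed limit or range.

ROBOT

A 7-joint arm with a two-finger parallel gripper is mounted at the origin on the work surface. World frame = base frame: x ahead of the robot, y to its left, z up, the work surface at z = 0. Lengths are in m, angles in rad, forces in N, time in s.
With the tool pointing down it reaches from about 0.4 to 0.9 m from the base axis. Payload 5.5 kg.
Tool frame: the origin (TCP) lies midway between the tips of the shut fingers; the grasp point (between the pads) lies 19 mm behind it (manip.grip_depth is the distance from the TCP to the grasp point, in m); z points along the fingers, y is the line along which they close (so a half turn about z gives the same grasp; the last joint's range is limited). The gripper opens to 92 mm and grips with 3 to 60 N. Pads are 19 mm wide; open, the fingers measure 130 mm over their backs; the gripper's body (75 mm by 190 mm) begins 47 mm behind the grasp point.
Start: joints at [1.373, 0.501, -0.427, 1.55, 0.221, 1.138, -0.21], TCP at [0.289, -0.582, 0.196] pointing down, gripper open.
Joint ranges: [-2.88, 2.88], [-0.31, 2.03], [-1.54, 1.56], [0.2, 2.42], [-1.41, 4.55], [0.19, 2.02], [-2.57, 2.57]. Speed limits (rad/s): [2.57, 2.57, 3.14, 3.14, 3.14, 3.14, 3.14].

INTERFACE

Orientations are given as a unit quaternion [x, y, z, w].
In Python, from bench import manip, effector, viewer gives the robot as it stands. Calls block until the motion is done:
- manip.move_pose(position, orientation): joint-space move of the TCP to a pose.
- manip.servo_line(position, ori=None, vel=0.15): straight line of the TCP; ori=None keeps the orientation; vel is the mean speed in m/s.
- manip.movej(angles): joint-space move.
- effector.open_jaws() and effector.close(f_grip=None): open the fingers fully, or close them until they stop; f_grip is the grip in N (None keeps the last).
- manip.sleep(seconds).
- manip.solve_ik(position, orientation): joint angles nearest the present ones, or None.
- viewer.get_image(name): name is "scene" or "top" or "wrist"; returns the picture (480x640x3 uint8, red, green, blue); there is no depth.
- viewer.get_calibration(name): a dict with "vfov" (degrees; the focal length in pixels is half the picture's height over the tangent of half this angle, whatever the lens; pixels are square), "cx", "cy" (the principal point, pixels), "eye" and "attitude" of the camera in the world. Camera axes: x right, y down, z forward; pixel columns grow to the right and rows downward; lengths in m; the calibration is good to about 2 mm. The wrist camera is an equidistant fisheye: a pixel r from the principal point sees the ray r / f radians off the axis. A picture is of the moment at which its call begins: read the wrist's pose just before it. get_calibration takes no time and is no camera call; for the wrist camera it gives the pose at the moment of the call.
A pose or a line that the arm cannot do raises manip.PlanningError and nothing moves.
- manip.hand_in(): hands the job in; it is judged then, once.
Readings, each from a call of its own:
- manip.current_clock(): time.
- manip.current_q(): joint angles.
- manip.current_joint_velocities(): joint speeds.
- manip.current_tau(): joint torques, N m.
- manip.current_tool_pos(): TCP position.
- manip.current_tcp_rot(): TCP orientation.
- manip.current_force(): force on the tool from outside, world axes, zero at the start.
- manip.current_wrist_torque(): the same for the moment, N m.
- manip.current_finger_gap(): finger opening in m.
- manip.current_gripper_force(): force on a finger pad.
Only numpy, scipy, OpenCV 4.12 (cv2) and the standard library are available. Lean on these libraries where they do the work, as an engineer would, in place of code of your own. Each camera call takes 0.05 s, during which the arm holds its last target. There are 200 camera calls.

## Working session

There is one attempt and no reset: what is moved stays moved. The work goes in short steps, each a Python script; the robot and the scene stay as the last script left them, time stands still between calls to the robot, and variables do not carry over. Pictures are saved under pics/ and viewed, at most 10 in all, crops included, and the job is handed in when it is done.

```bash
ls; mkdir -p pics
python3 - <<'E'
from bench import manip, effector, viewer
import cv2
for n in ["scene","top","wrist"]:
    c=viewer.get_calibration(n); print(n,c)
    cv2.imwrite(f"pics/{n}0.png",viewer.get_image(n)[:,:,::-1])
print(manip.current_clock(),manip.current_tool_pos(),manip.current_tcp_rot(),manip.grip_depth)
E
```

```text
pics
scene {'vfov': 44.0975886937217, 'cx': 307.7283536779483, 'cy': 227.8027505972777, 'eye': array([1.25102148, 0.47817703, 0.86345084]), 'attitude': array([ 0.49888289,  0.77359297, -0.32269057, -0.22031928])}
top {'vfov': 51.71936319026657, 'cx': 322.2669714487691, 'cy': 239.3470883458886, 'eye': array([0.27416237, 0.17723616, 1.09692009]), 'attitude': array([-0.65207775,  0.75069385, -0.07900835,  0.07078864])}
wrist {'vfov': 65.70646984690485, 'cx': 316.0547178396996, 'cy': 246.45504891033949, 'eye': array([ 0.353567  , -0.55018893,  0.38261981]), 'attitude': array([ 0.84181696, -0.5226443 , -0.07232077,  0.11382813])}
0.15 [ 0.28869918 -0.58168703  0.19497349] [ 9.73575356e-01  2.28364625e-01 -1.52970193e-04 -7.75155800e-04] 0.0188
```

View pics/top0.png

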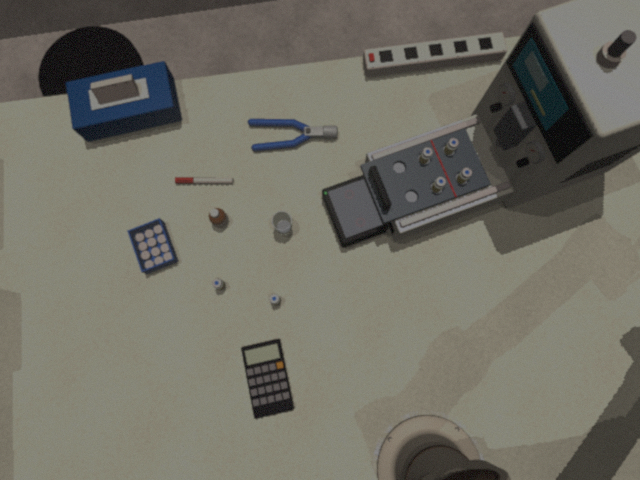

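View pics/scene0.png

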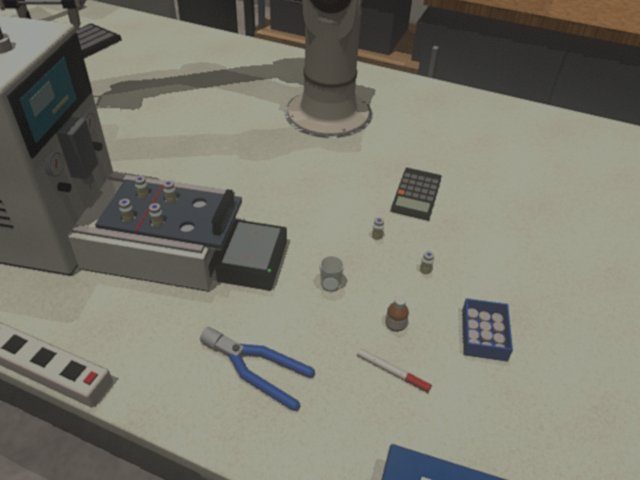

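```bash
cat > h.py <<'E'
import numpy as np, cv2
from scipy.spatial.transform import Rotation as R
from bench import manip, effector, viewer
def rays(cal,px,fish=False):
    px=np.atleast_2d(px).astype(float); f=240/np.tan(np.radians(cal['vfov'])/2)
    d=(px-[cal['cx'],cal['cy']])/f
    if fish:
        r=np.linalg.norm(d,axis=1,keepdims=True)+1e-12
        v=np.hstack([d/r*np.sin(r),np.cos(r)])
    else: v=np.hstack([d,np.ones((len(d),1))])
    v/=np.linalg.norm(v,axis=1,keepdims=True)
    return R.from_quat(cal['attitude']).apply(v)
def onplane(cal,px,z,fish=False):
    v=rays(cal,px,fish); e=np.array(cal['eye'])
    return e+v*((np.asarray(z)-e[2])/v[:,2])[:,None]
def proj(cal,P,fish=False):
    P=np.atleast_2d(P); f=240/np.tan(np.radians(cal['vfov'])/2)
    c=R.from_quat(cal['attitude']).inv().apply(P-np.array(cal['eye']))
    if fish:
        s=np.linalg.norm(c[:,:2],axis=1,keepdims=True); u=c[:,:2]/s*np.arctan2(s,c[:,2:])
    else: u=c[:,:2]/c[:,2:]
    return u*f+[cal['cx'],cal['cy']]
def tri(c1,p1,c2,p2):
    a,b=np.array(c1['eye']),np.array(c2['eye']); u,v=rays(c1,p1)[0],rays(c2,p2)[0]
    s=np.linalg.lstsq(np.stack([u,-v],1),b-a,rcond=None)[0]
    p,q=a+s[0]*u,b+s[1]*v
    return (p+q)/2,np.linalg.norm(p-q)
def blobs(img,lo,hi,box,amin=2):
    x0,y0,x1,y1=box; hsv=cv2.cvtColor(img,cv2.COLOR_RGB2HSV)[y0:y1,x0:x1]
    m=cv2.inRange(hsv,np.array(lo),np.array(hi))
    n,_,st,ce=cv2.connectedComponentsWithStats(m)
    return [(round(ce[i][0]+x0,1),round(ce[i][1]+y0,1),int(st[i][4])) for i in range(1,n) if st[i][4]>=amin]
E
python3 - <<'E'
from h import *
t=cv2.imread('pics/top0.png');s=cv2.imread('pics/scene0.png')
a=cv2.resize(t[110:250,310:510],None,fx=4,fy=4,interpolation=cv2.INTER_CUBIC);cv2.imwrite('pics/c1.png',a)
for n,i,bx in(('top',t,[(200,265,300,315),(330,120,500,220)]),('scene',s,[(360,205,450,285),(80,170,250,250)])):
    for b in bx: print(n,'blue',blobs(i[:,:,::-1],[105,90,50],[130,255,255],b)); print(' red',blobs(i[:,:,::-1],[0,120,60],[8,255,255],b),blobs(i[:,:,::-1],[172,120,60],[180,255,255],b))
E
```

```text
top blue [(np.float64(216.0), np.float64(282.5), 6), (np.float64(273.7), np.float64(298.0), 7)]
 red [] []
top blue [(np.float64(453.3), np.float64(142.0), 7), (np.float64(427.3), np.float64(151.0), 7), (np.float64(466.7), np.float64(172.0), 7), (np.float64(440.5), np.float64(181.0), 8)]
 red [(np.float64(432.3), np.float64(143.5), 6), (np.float64(434.5), np.float64(148.5), 2), (np.float64(436.6), np.float64(153.0), 5), (np.float64(444.7), np.float64(171.8), 29), (np.float64(452.6), np.float64(189.9), 7), (np.float64(454.7), np.float64(195.0), 3)] [(np.float64(435.0), np.float64(150.5), 2), (np.float64(450.7), np.float64(185.4), 7), (np.float64(454.5), np.float64(193.5), 2)]
scene blue [(np.float64(378.8), np.float64(219.6), 5), (np.float64(428.8), np.float64(253.8), 4)]
 red [] []
scene blue [(np.float64(139.2), np.float64(178.4), 5), (np.float64(168.0), np.float64(182.8), 4), (np.float64(123.7), np.float64(201.6), 7), (np.float64(154.0), np.float64(206.5), 6)]
 red [(np.float64(157.1), np.float64(194.0), 26), (np.float64(141.1), np.float64(220.6), 34)] []
```

View pics/c1.png

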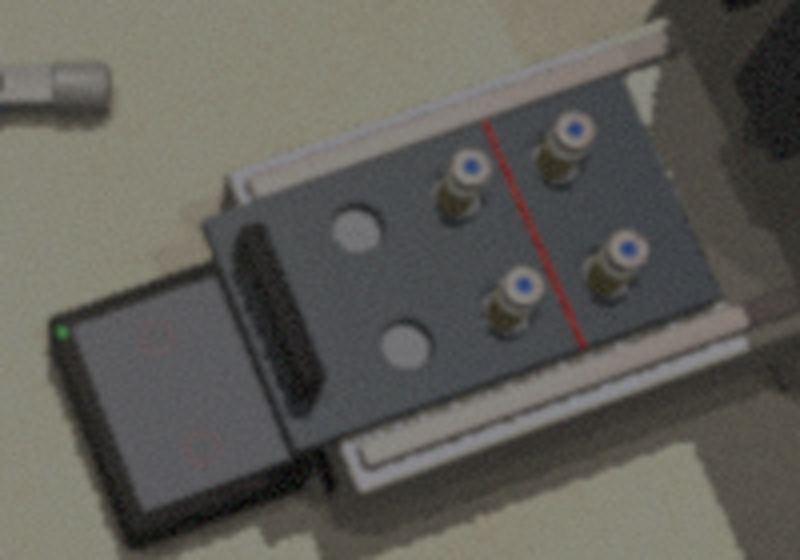

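Run:
```python
from h import *
np.set_printoptions(precision=4,suppress=True)
T=viewer.get_calibration('top');S=viewer.get_calibration('scene')
tp=[(216,282.5),(273.7,298),(453.3,142),(427.3,151),(466.7,172),(440.5,181)]
sp=[(428.8,253.8),(378.8,219.6),(123.7,201.6),(154,206.5),(139.2,178.4),(168,182.8)]
for a,b,z in zip(tp,sp,[.046]*2+[.145]*4):
    print(*tri(T,a,S,b),'|',onplane(T,a,z)[0,:2],onplane(S,b,z)[0,:2])
w=onplane(T,np.array([(357,230),(405,346)])/4+[310,110],.102); print('wells',w)
l=np.array([(432.3,143.5),(436.6,153),(444.7,171.8),(452.6,189.9),(454.7,195)])
print('line',onplane(T,l,.109)); print('lineS',onplane(S,[(157.1,194),(141.1,220.6)],.109))
e=onplane(T,np.array([(232,178),(350,487),(343,450)])/4+[310,110],.095);print('edge',e,np.linalg.norm(e[0]-e[1]),np.linalg.norm(e[0]-e[2]))
h=onplane(T,np.array([(250,228),(308,405)])/4+[310,110],.145);print('handle',h)
```

```text
[0.4378 0.3872 0.0451] 0.00114572978262755 | [0.4378 0.3865] [0.4385 0.3879]
[0.3877 0.2692 0.0452] 0.001143658133653615 | [0.3878 0.2685] [0.3884 0.2699]
[ 0.6429 -0.143   0.1435] 0.0012604955982766044 | [ 0.6426 -0.1431] [ 0.6442 -0.141 ]
[ 0.6309 -0.0862  0.1436] 0.0019323372518163092 | [ 0.6308 -0.0867] [ 0.6321 -0.084 ]
[ 0.5754 -0.1574  0.1429] 0.001317191985993369 | [ 0.5751 -0.1573] [ 0.5774 -0.1548]
[ 0.5638 -0.1008  0.1434] 0.0018404055206181788 | [ 0.5638 -0.1012] [ 0.5653 -0.0985]
wells [[ 0.6187 -0.033   0.102 ]
 [ 0.552  -0.0468  0.102 ]]
line [[ 0.6595 -0.1104  0.109 ]
 [ 0.6371 -0.1154  0.109 ]
 [ 0.5934 -0.1243  0.109 ]
 [ 0.552  -0.133   0.109 ]
 [ 0.5405 -0.1352  0.109 ]]
lineS [[ 0.5684 -0.1274  0.109 ]
 [ 0.6436 -0.1112  0.109 ]]
edge [[ 0.6596  0.0269  0.095 ]
 [ 0.4828 -0.0066  0.095 ]
 [ 0.5028 -0.0064  0.095 ]] 0.179996806339713 0.1603266331057385
handle [[0.6125 0.0297 0.145 ]
 [0.5166 0.0161 0.145 ]]
```

```bash
cat >> h.py <<'E'
def down(a):
    y=np.array([np.cos(a),np.sin(a),0]); z=np.array([0,0,-1.]); return R.from_matrix(np.stack([np.cross(y,z),y,z],1)).as_quat()
def wrist(name):
    c=viewer.get_calibration('wrist'); i=viewer.get_image('wrist'); cv2.imwrite(f'pics/{name}.png',i[:,:,::-1]); return c,i
np.set_printoptions(precision=4,suppress=True)
E
python3 - <<'E'
from h import *
ar,al=np.radians(51.8),np.radians(-28.2)
for n,p,a in [('v1',(.4378,.387,.014),ar),('v2',(.3877,.269,.014),al),('wr',(.619,-.031,.113),ar),('wl',(.5525,-.0446,.113),al),('h',(.5735,.021,.117),np.radians(101.8)),('h2',(.545,.157,.117),np.radians(101.8))]:
    for k in(0,np.pi): print(n,k,manip.solve_ik(p,down(a+k)))
manip.servo_line([.36,-.3,.38],vel=.25)
for k in (0,np.pi):
  q=manip.solve_ik([.4378,.387,.16],down(ar+k)); print(k,q,manip.current_q())
print(manip.current_clock())
E
```

```text
v1 0 [ 0.0835  1.0954 -1.3084  1.8251  1.1493  1.2257 -0.699 ]
v1 3.141592653589793 [-1.2769  0.6954  0.6803  1.8711 -0.6024  0.7914 -2.5082]
v2 0 [-0.1233  0.5282 -0.6473  2.1098  0.5167  0.6626 -1.615 ]
v2 3.141592653589793 [ 0.3105  0.9436 -1.3055  2.0989  1.0976  1.0712  1.0704]
wr 0 [ 0.742   0.7831 -1.0956  1.688   0.7555  1.1555  0.3401]
wr 3.141592653589793 [ 0.3517  0.5453 -0.466   1.701   0.2877  0.9638 -2.4591]
wl 0 [ 0.689   0.5418 -0.8513  1.8579  0.4909  0.9661 -0.8724]
wl 3.141592653589793 [ 0.9352  0.8168 -1.302   1.8515  0.8607  1.1857  1.9844]
h 0 [ 0.6474  0.636  -0.9943  1.8041  0.6131  1.046   1.1942]
h 3.141592653589793 [ 0.4862  0.5329 -0.7452  1.8089  0.4311  0.9692 -1.8048]
h2 0 [ 0.347   0.5762 -0.8936  1.8226  0.5286  1.0009  1.0121]
h2 3.141592653589793 [ 0.4214  0.634  -1.0144  1.8205  0.6208  1.0446 -2.2016]
0 [ 0.1014  0.7808 -1.3013  1.7397  0.7926  1.2618 -0.4937] [ 1.2271  0.0295 -0.5963  1.7133  0.0164  1.4056 -0.4837]
3.141592653589793 [-1.5651  0.6507  1.133   1.7935 -0.6516  1.1305 -2.4493] [ 1.2271  0.0295 -0.5963  1.7133  0.0164  1.4056 -0.4837]
1.675
```

Run:
```python
from h import *
ar=np.radians(51.8)
manip.move_pose([.4378,.387,.15],down(ar))
c,i=wrist('w1'); print(manip.current_tool_pos(),manip.current_clock())
print(proj(c,[[.4378,.387,.046],[.3877,.269,.046]],True))
b=blobs(i,[105,90,50],[130,255,255],(0,0,640,480),5); print(b)
for x in b: print(onplane(c,x[:2],.046,True))
print('tcp px',proj(c,manip.current_tool_pos(),True))
```

```text
[0.4389 0.3859 0.1501] 4.3
[[316.1867 233.4049]
 [174.963  271.9949]]
[(np.float64(500.3), np.float64(220.9), 4231), (np.float64(316.0), np.float64(232.6), 75), (np.float64(175.4), np.float64(270.7), 59)]
[[0.5281 0.5204 0.046 ]]
[[0.4372 0.3873 0.046 ]]
[[0.3871 0.2702 0.046 ]]
tcp px [[316.1235 281.3679]]
```

View pics/w1.png

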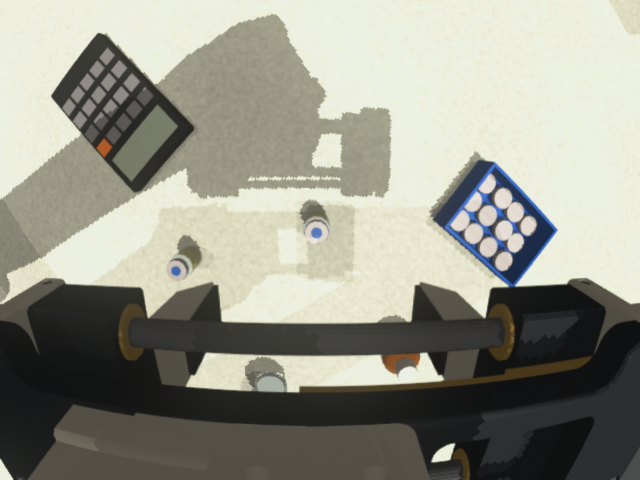

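```bash
cat >> h.py <<'E'
def goto(p,a,vel=.15,n=2):
    "line to p, then correct the standing error"
    p=np.array(p,float); cmd=p.copy()
    for k in range(n):
        manip.servo_line(cmd,down(a),vel if k==0 else .03); manip.sleep(.25)
        e=p-np.array(manip.current_tool_pos())
        if np.linalg.norm(e)<.0004: break
        cmd=cmd+e
    return e
E
python3 - <<'E'
from h import *
ar=np.radians(51.8)
print(goto([.4372,.3873,.06],ar,.12))
print(goto([.4372,.3873,.0145],ar,.06))
print(manip.current_tool_pos(),manip.current_force())
effector.close(15); print(manip.current_finger_gap(),manip.current_gripper_force(),manip.current_tool_pos())
manip.servo_line([.4372,.3873,.22],vel=.15)
manip.move_pose([.619,-.031,.22],down(ar)); manip.sleep(.2)
c,i=wrist('w2'); print(manip.current_tool_pos(),manip.current_clock(),manip.current_finger_gap())
b=blobs(i,[105,90,50],[130,255,255],(0,0,640,330),8); print(b)
for x in b: print(onplane(c,x[:2],.145,True))
print(proj(c,[[.619,-.031,.109],[.5525,-.0446,.109]],True))
E
```

```text
[0.0004 0.0003 0.0007]
[0.0003 0.0002 0.0004]
[0.4369 0.3871 0.0141] [ 0.2303 -0.4884  0.0696]
0.0006638051506356336 4.061706997454166 [0.4388 0.3899 0.0164]
[ 0.619  -0.0298  0.2202] 12.4833 0.0006300769488022709
[(np.float64(537.5), np.float64(177.8), 1284), (np.float64(556.4), np.float64(210.9), 1117), (np.float64(199.0), np.float64(244.5), 86), (np.float64(162.4), np.float64(296.0), 69)]
[[0.6846 0.1442 0.145 ]]
[[0.7197 0.1465 0.145 ]]
[[ 0.5639 -0.0991  0.145 ]]
[[ 0.5754 -0.1548  0.145 ]]
[[314.6573 234.5227]
 [250.8715 182.2333]]
```

View pics/w2.png

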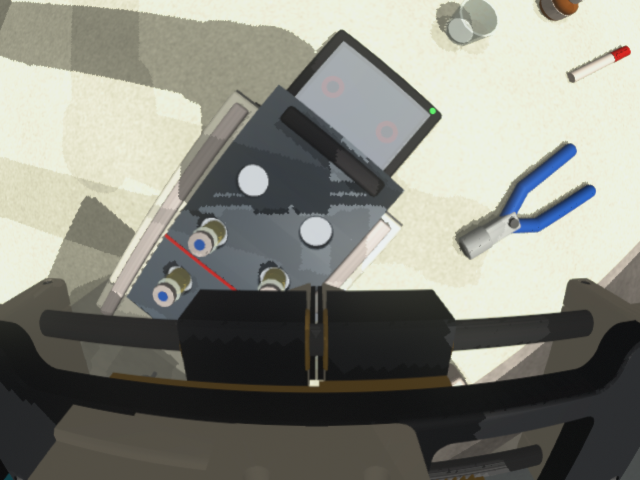

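Run:
```python
from h import *
i=viewer.get_image('top'); s=viewer.get_image('scene')
a=cv2.resize(i[200:340,130:330],None,fx=3,fy=3); b=cv2.resize(s[200:330,340:470],(420,420))
cv2.imwrite('pics/m.png',np.hstack([a[:420],b])[:,:,::-1][:, :800] if a.shape[1]+420<=800 else cv2.resize(np.hstack([a,b]),(800,330))[:,:,::-1])
print(blobs(i,[105,90,50],[130,255,255],(190,255,310,325)),blobs(s,[105,90,50],[130,255,255],(350,200,460,300)))
```

```text
[(np.float64(216.0), np.float64(282.5), 6), (np.float64(273.7), np.float64(298.0), 7)] [(np.float64(378.8), np.float64(219.6), 5), (np.float64(428.8), np.float64(253.8), 4)]
```

View pics/m.png

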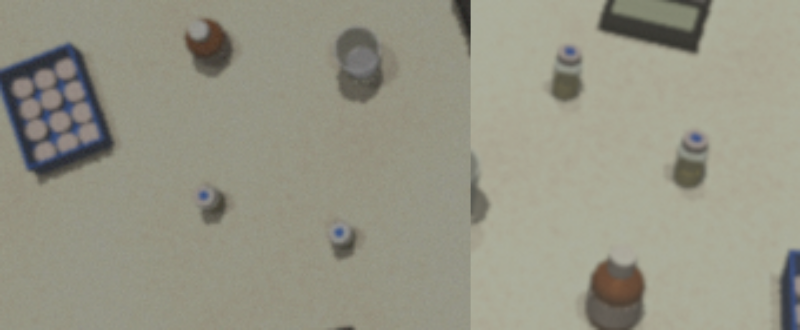

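Run:
```python
from h import *
i=viewer.get_image('top'); s=viewer.get_image('scene')
for a,n,b in((i,'top0',(150,230,330,330)),(s,'scene0',(350,190,460,300))):
    o=cv2.imread(f'pics/{n}.png')[:,:,::-1]; d=np.abs(a.astype(int)-o).max(2); print((d>25).sum(),(d[b[1]:b[3],b[0]:b[2]]>25).sum(),d[b[1]:b[3],b[0]:b[2]].max())
print(manip.current_finger_gap(),manip.current_gripper_force(),manip.current_clock())
effector.open_jaws(); print(manip.current_finger_gap(),manip.current_clock())
effector.close(5); print(manip.current_finger_gap(),manip.current_gripper_force(),manip.current_clock(),manip.current_tool_pos())
```

```text
43939 0 24
20431 0 17
0.00032552285508727124 0.0 12.6833
0.09194192451763278 14.1417
0.00046016022719873057 0.0 15.575 [ 0.619 -0.031  0.22 ]
```

```bash
cat >> h.py <<'E'
def goto(p,a,vel=.15,t=.5):
    manip.servo_line(p,down(a),vel); manip.sleep(t); return np.array(p)-manip.current_tool_pos()
E
python3 - <<'E'
from h import *
ar=np.radians(51.8)
manip.servo_line([.619,-.031,.26],vel=.2)
effector.open_jaws()
manip.move_pose([.4372,.3873,.10],down(ar)); manip.sleep(.3)
print(goto([.4372,.3873,.0145],ar,.08))
c,i=wrist('g1'); print(manip.current_tool_pos(),manip.current_force(),manip.current_finger_gap(),proj(c,[[.4372,.3873,.046]],True))
effector.close(15); c,j=wrist('g2'); print(manip.current_finger_gap(),manip.current_gripper_force(),manip.current_tool_pos(),manip.current_clock())
cv2.imwrite('pics/g.png',np.hstack([i[100:420,120:520],j[100:420,120:520]])[:,:,::-1])
E
```

```text
[-0.0001 -0.     -0.0001]
[0.4372 0.3873 0.0145] [ 0.0755 -0.5491  0.6131] 0.09179607694058235 [[316.1519 305.6156]]
0.00032438195743168124 7.749412345583551 [0.4378 0.3887 0.017 ] 22.7
```

View pics/g.png

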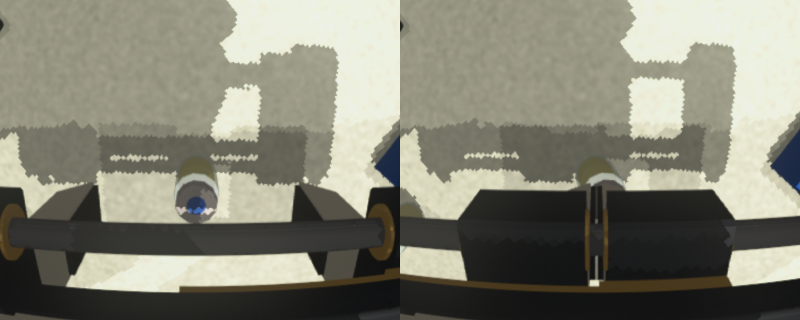

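Run:
```python
from h import *
c=viewer.get_calibration('wrist'); Rt=R.from_quat(manip.current_tcp_rot()); p=np.array(manip.current_tool_pos())
print('cam in tool',Rt.inv().apply(np.array(c['eye'])-p),(Rt.inv()*R.from_quat(c['attitude'])).as_matrix(),p,manip.current_force(),manip.current_q())
for x in(-.0095,0,.0095): print(x,[proj(c,p+Rt.apply([x,0,z]),True)[0].round() for z in(0,-.019,-.04)])
S=viewer.get_calibration('scene'); print(proj(S,[p,[.4372,.3873,0],[.4372,.3873,.046]]))
s=viewer.get_image('scene'); t=viewer.get_image('top')
a=cv2.resize(s[160:310,350:500],(600,600),interpolation=cv2.INTER_CUBIC)
b=cv2.resize(t[230:330,180:280],(200,200)); d=np.zeros((600,200,3),np.uint8); d[:200]=b
cv2.imwrite('pics/k.png',np.hstack([a,d])[:,:,::-1])
```

```text
cam in tool [ 0.0716 -0.0001 -0.1877] [[-0.0017 -0.9637 -0.2668]
 [ 1.     -0.0018  0.0002]
 [-0.0007 -0.2668  0.9637]] [0.4378 0.3887 0.017 ] [-2.4049 -1.327  16.2941] [-0.0402  0.8657 -1.0332  1.8274  0.8943  0.9966 -0.5554]
-0.0095 [array([316., 298.]), array([316., 313.]), array([316., 333.])]
0 [array([316., 281.]), array([316., 295.]), array([316., 314.])]
0.0095 [array([316., 265.]), array([316., 277.]), array([316., 294.])]
[[426.924  263.9666]
 [424.9203 269.3921]
 [428.6814 253.2605]]
```

View pics/k.png

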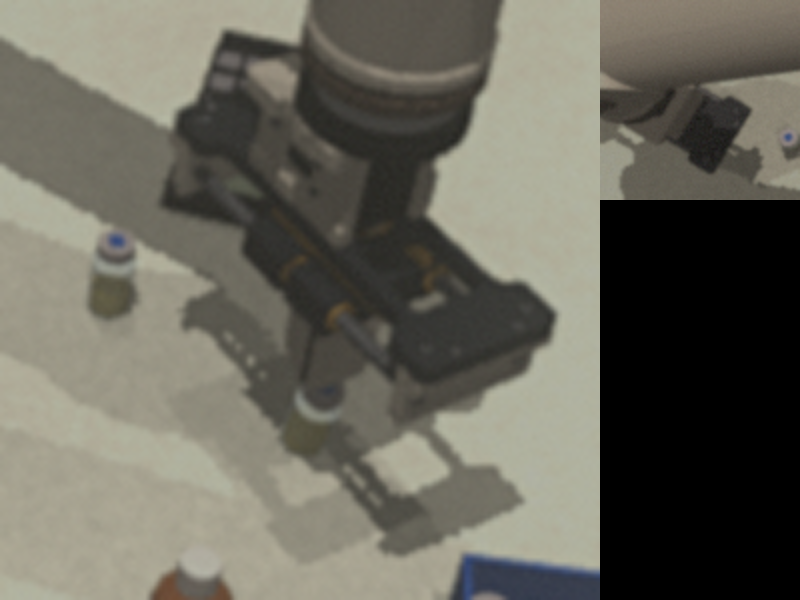

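```bash
cat >> h.py <<'E'
D=.029
def pick(x,y,a):
    print('d',goto([x,y,-.014],a,.08,.4),manip.current_force())
    effector.close(15); print('gap',manip.current_finger_gap(),manip.current_gripper_force(),manip.current_tool_pos(),manip.current_force())
    if manip.current_finger_gap()<.015: raise SystemExit('missed')
    manip.servo_line([x,y,.18],vel=.2)
def wells(name):
    c,i=wrist(name); g=cv2.cvtColor(i,cv2.COLOR_RGB2GRAY); out=[]
    m=(g>150).astype(np.uint8); n,_,st,ce=cv2.connectedComponentsWithStats(m[:330])
    for k in range(1,n):
        w,h,A=st[k][2:]
        if 300<A<1800 and .75<w/h<1.33 and A/(w*h)>.7: out.append((ce[k].round(1),int(A),onplane(c,ce[k],.102,True)[0]))
    for x in blobs(i,[105,90,50],[130,255,255],(0,0,640,330),8):
        P=onplane(c,x[:2],.145,True)[0]
        if P[1]<-.05: out.append((x,P))
    return out
E
python3 - <<'E'
from h import *
ar=np.radians(51.8)
manip.servo_line([.4372,.3873,.05],vel=.2); effector.open_jaws()
pick(.4372,.3873,ar)
manip.move_pose([.619,-.031,.20],down(ar)); manip.sleep(.4)
for o in wells('w3'): print(*o)
print(manip.current_tool_pos(),manip.current_finger_gap(),manip.current_clock())
E
```

```text
d [-0.0002 -0.     -0.0002] [-0.4379 -0.6471 -0.7534]
gap 0.022250458625929576 15.000045152701205 [ 0.4372  0.3873 -0.014 ] [0.095  0.1464 0.1301]
[249.5 181.7] 823 [ 0.552  -0.0435  0.102 ]
[316.5 235.5] 776 [ 0.6181 -0.0294  0.102 ]
(np.float64(191.6), np.float64(251.2), 100) [ 0.5638 -0.0991  0.145 ]
[ 0.619  -0.0307  0.2   ] 0.022436499992199137 30.2583
```

```bash
cat >> h.py <<'E'
def place(x,y,a):
    goto([x,y,.102],a,.2,.4); f0=np.array(manip.current_force())
    for z in (.094,.0865):
        manip.servo_line([x,y,z],vel=.04); manip.sleep(.15)
        f=np.array(manip.current_force())-f0; print(z,f,manip.current_tool_pos())
        if f[2]>3: return False
    return True
E
python3 - <<'E'
from h import *
ar=np.radians(51.8)
ok=place(.6186,-.0294,ar); print(ok)
if ok:
    effector.open_jaws(); manip.servo_line([.6186,-.0294,.22],vel=.2); manip.sleep(.2); c,i=wrist('w4')
    for x in blobs(i,[105,90,50],[130,255,255],(0,0,640,330),8): print(x,onplane(c,x[:2],.145,True)[0])
print(manip.current_clock())
E
```

```text
0.094 [ 0.7425 -0.4902 -0.2024] [ 0.6186 -0.0293  0.094 ]
0.0865 [1.134  0.8509 1.1794] [ 0.6186 -0.0293  0.0865]
True
(np.float64(538.8), np.float64(178.8), 1291) [0.6842 0.1438 0.145 ]
(np.float64(557.8), np.float64(211.7), 1117) [0.7191 0.1462 0.145 ]
(np.float64(317.0), np.float64(246.1), 96) [ 0.6184 -0.0293  0.145 ]
(np.float64(199.5), np.float64(246.6), 85) [ 0.5638 -0.0991  0.145 ]
(np.float64(162.9), np.float64(298.2), 67) [ 0.5754 -0.1547  0.145 ]
(np.float64(269.6), np.float64(300.3), 81) [ 0.6298 -0.0847  0.145 ]
34.5333
```

Run:
```python
from h import *
al=np.radians(-28.2)
manip.move_pose([.3875,.2697,.10],down(al)); manip.sleep(.4)
c,i=wrist('w5'); b=[onplane(c,x[:2],.046,True)[0] for x in blobs(i,[105,90,50],[130,255,255],(0,0,640,330),20)]; print(b)
b=[p for p in b if np.hypot(*(p[:2]-[.3875,.2697]))<.004]; x,y,_=b[0]
pick(x,y,al)
manip.move_pose([.5522,-.0437,.17],down(al)); manip.sleep(.3)
ok=place(.5522,-.0437,al); print(ok,manip.current_finger_gap())
if ok:
    effector.open_jaws(); manip.servo_line([.5522,-.0437,.20],vel=.2); manip.sleep(.2); c,i=wrist('w6')
    for x in blobs(i,[105,90,50],[130,255,255],(0,0,640,330),8): print(x,onplane(c,x[:2],.145,True)[0])
print(manip.current_clock())
```

```text
[array([0.6992, 0.275 , 0.046 ]), array([0.3874, 0.27  , 0.046 ])]
d [-0.0001  0.     -0.0001] [0.5276 0.4874 0.3038]
gap 0.022413305881933354 15.00004047236871 [ 0.3873  0.27   -0.014 ] [ 0.3533 -1.235   0.1854]
0.094 [ 0.5811  1.1999 -0.0457] [ 0.5522 -0.0436  0.094 ]
0.0865 [-0.061   1.5227  0.8762] [ 0.5523 -0.0436  0.0865]
True 0.022443113334859592
(np.float64(395.5), np.float64(188.6), 121) [ 0.6185 -0.0292  0.145 ]
(np.float64(317.5), np.float64(252.5), 121) [ 0.5524 -0.0435  0.145 ]
(np.float64(442.2), np.float64(251.7), 103) [ 0.6298 -0.0846  0.145 ]
(np.float64(481.3), np.float64(306.3), 77) [ 0.6423 -0.1409  0.145 ]
(np.float64(368.0), np.float64(310.3), 92) [ 0.5639 -0.0989  0.145 ]
46.5417
```

```bash
cat >> h.py <<'E'
def wcal(p,a):
    c=viewer.get_calibration('wrist'); M=np.array([[-.0017,-.9637,-.2668],[1,-.0018,.0002],[-.0007,-.2668,.9637]])
    Rt=R.from_quat(down(a)); c=dict(c); c['eye']=np.array(p)+Rt.apply([.0716,-.0001,-.1877]); c['attitude']=(Rt*R.from_matrix(M)).as_quat(); return c
E
python3 - <<'E'
from h import *
c=wcal([.619,-.0307,.2],np.radians(51.8)); i=cv2.imread('pics/w3.png')
print(onplane(c,[(191.6,251.2)],.145,True))
o=np.array([-.209,.978,0]);y=np.array([.978,.209,0]); m=np.array([.5745,.011,.095])
print(proj(c,[m+k*y for k in(-.095,-.071,0,.071,.095)],True))
cv2.imwrite('pics/e.png',cv2.resize(i[65:265,200:440],None,fx=3,fy=3,interpolation=cv2.INTER_CUBIC))
E
```

```text
[[ 0.5637 -0.0992  0.145 ]]
[[229.6686  86.2977]
 [252.6297 103.8699]
 [322.6717 159.8358]
 [389.7743 216.8798]
 [410.5825 235.2852]]
```

View pics/e.png

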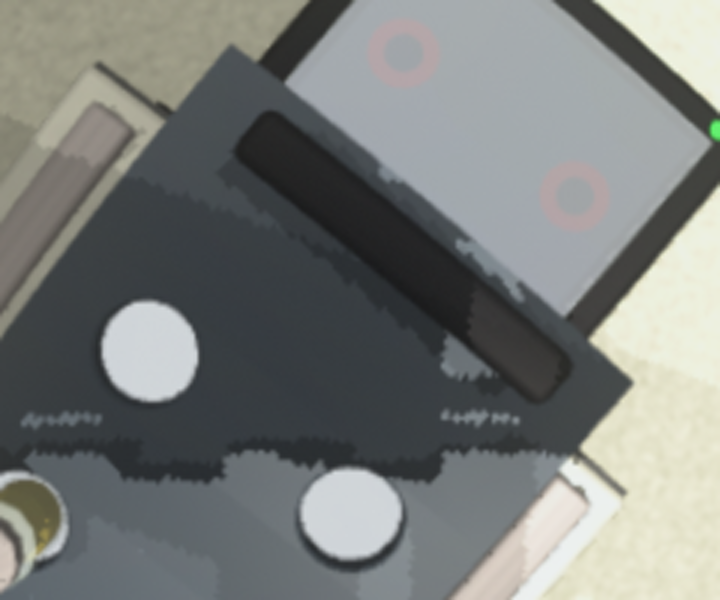

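Run:
```python
from h import *
c=wcal([.619,-.0307,.2],np.radians(51.8))
e=onplane(c,np.array([(95,69),(160,117),(576,459),(619,494)])/3+[200,65],.095,True)
print(e,np.linalg.norm(e[0]-e[3])); d=e[3]-e[0]; print(np.degrees(np.arctan2(d[1],d[0])))
o=np.array([-.209,.978,0]); n=np.array([-d[1],d[0],0])/np.linalg.norm(d); print('n',n)
L=np.array([.6033,-.12,.109]); print('dist',[(p-L)@n for p in e],(e[0]+e[3])/2,L-(e[0]+e[3])/2)
te=onplane(c,np.array([(232,45),(632,382)])/3+[200,65],.109,True); print('tray end',te,[(p-L)@n for p in te])
# line from w6 red
i=cv2.imread('pics/w6.png')[:,:,::-1]; c6=wcal([.5522,-.0437,.2],np.radians(-28.2))
b=blobs(i,[0,120,60],[8,255,255],(250,180,560,330),6); print([(x,onplane(c6,x[:2],.109,True)[0]) for x in b])
```

```text
[[ 0.4838 -0.0085  0.095 ]
 [ 0.5055 -0.0035  0.095 ]
 [ 0.6458  0.0268  0.095 ]
 [ 0.6612  0.0307  0.095 ]] 0.18172909075845828
12.458020808005918
n [-0.2157  0.9765  0.    ]
dist [np.float64(0.13464972352497834), np.float64(0.13487217257096812), np.float64(0.13413590868086311), np.float64(0.13464972352497834)] [0.5725 0.0111 0.095 ] [ 0.0308 -0.1311  0.014 ]
tray end [[0.5054 0.0225 0.109 ]
 [0.6346 0.0497 0.109 ]] [np.float64(0.1602637395076196), np.float64(0.15899295887286824)]
[((np.float64(451.9), np.float64(261.1), 231), array([ 0.6422, -0.1128,  0.109 ])), ((np.float64(394.1), np.float64(306.6), 157), array([ 0.5822, -0.1254,  0.109 ]))]
```

Run:
```python
from h import *
a=np.radians(102.2); h=np.array([.5729,.0223]); n=np.array([-.2135,.977])
manip.move_pose([*h,.19],down(a)); manip.sleep(.3)
print(goto([*h,.092],a,.1,.4),manip.current_force())
effector.close(50); print('gap',manip.current_finger_gap(),manip.current_gripper_force(),manip.current_tool_pos(),manip.current_force(),manip.current_clock())
if manip.current_finger_gap()<.01: raise SystemExit
manip.servo_line([*(h+.135*n),.092],vel=.06); manip.sleep(.4)
print(manip.current_tool_pos(),manip.current_force(),manip.current_finger_gap(),manip.current_clock())
c,i=wrist('w8'); t=viewer.get_image('top'); s=viewer.get_image('scene')
cv2.imwrite('pics/t8.png',t[:,:,::-1]);cv2.imwrite('pics/s8.png',s[:,:,::-1])
print(c['eye'],c['attitude'])
T=viewer.get_calibration('top');S=viewer.get_calibration('scene')
bl=lambda im,b:blobs(im,[105,90,50],[130,255,255],b)
for C,im,b in((T,t,(330,120,480,240)),(S,s,(80,170,300,270))):
    for x in bl(im,b): print('cap',x,onplane(C,x[:2],.145)[0])
    for x in blobs(im,[0,120,60],[8,255,255],b,5): print('red',x,onplane(C,x[:2],.109)[0])
A=cv2.resize(t[120:250,310:510],(800,520)); cv2.imwrite('pics/f1.png',A[:,:,::-1])
B=np.hstack([cv2.resize(i,(400,300)),cv2.resize(s[150:300,90:290],(400,300))]); C2=cv2.resize(t[130:230,340:540],(600,300)); 
cv2.imwrite('pics/f.png',np.vstack([B,np.hstack([C2,np.zeros((300,200,3),np.uint8)])])[:,:,::-1])
```

```text
[-0.0001  0.0001 -0.0002] [ 0.3543 -1.1079  0.6905]
gap 0.013831575285411053 49.99987721443176 [0.5729 0.0222 0.092 ] [-0.946   1.0398  1.0054] 51.2
[0.544  0.1541 0.092 ] [-0.0491 -0.9992 -3.6167] 0.013711121129444257 54.0
[0.474  0.1387 0.2797] [0.6229 0.7705 0.1053 0.0845]
cap (np.float64(404.9), np.float64(193.9), 8) [ 0.5471 -0.0255  0.145 ]
cap (np.float64(378.0), np.float64(203.3), 7) [0.5353 0.0311 0.145 ]
red (np.float64(383.6), np.float64(190.0), 9) [0.572  0.0093 0.109 ]
red (np.float64(390.6), np.float64(207.4), 5) [0.5328 0.0012 0.109 ]
red (np.float64(392.6), np.float64(212.4), 5) [ 0.5217 -0.0011  0.109 ]
cap (np.float64(207.2), np.float64(188.6), 5) [ 0.5486 -0.0234  0.145 ]
cap (np.float64(237.0), np.float64(193.2), 4) [0.5366 0.0331 0.145 ]
cap (np.float64(195.0), np.float64(212.5), 6) [ 0.6147 -0.009   0.145 ]
cap (np.float64(226.0), np.float64(217.5), 6) [0.6027 0.0474 0.145 ]
cap (np.float64(257.0), np.float64(222.7), 7) [0.5914 0.1032 0.145 ]
red (np.float64(217.3), np.float64(219.0), 65) [0.5806 0.0132 0.109 ]
```

View pics/f.png

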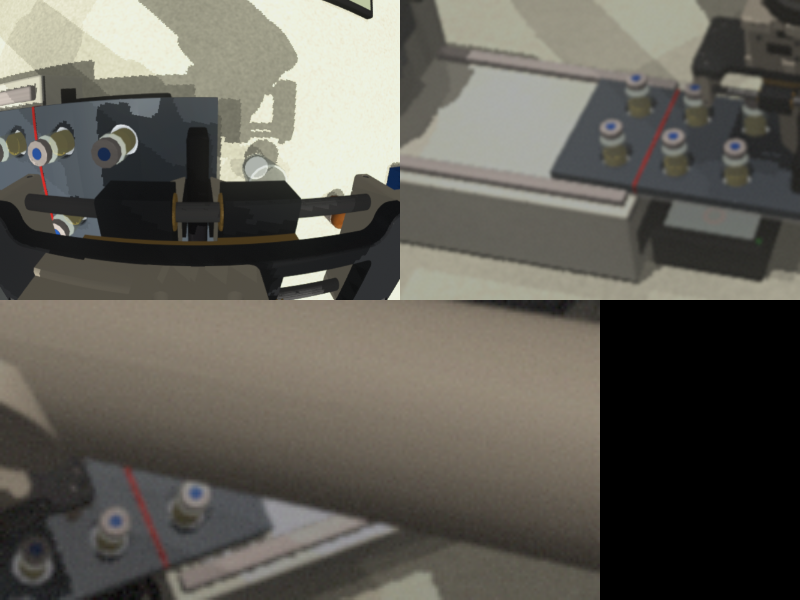

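Run:
```python
from h import *
i=cv2.imread('pics/w8.png')[:,:,::-1]; c=viewer.get_calibration('wrist')
m=cv2.inRange(cv2.cvtColor(i,cv2.COLOR_RGB2HSV),np.array([0,120,60]),np.array([8,255,255])); m[:,:30]=0;m[:,130:]=0
y,x=np.nonzero(m); P=onplane(c,np.c_[x,y],.109,True); k=np.polyfit(P[:,0],P[:,1],1); print('line',len(x),x.min(),x.max(),y.min(),y.max(),k,np.degrees(np.arctan(k[0])),P[:,0].min(),P[:,0].max())
g=cv2.cvtColor(i,cv2.COLOR_RGB2GRAY).astype(int)
for r in range(122,168,4): print(r,g[r,58:90:2])
```

```text
line 445 51 84 170 352 [ 0.2091 -0.1081] 11.810982096970875 0.5079817751374541 0.6182851607570858
122 [179 185 187 167 115  79  53  92  96  96  95  96  95  96  95  96]
126 [217 217 209 183 128  77  49  89  95  95  95  95  94  94  95  95]
130 [217 217 211 185 134  78  49  89  94  94  94  95  95  94  93  94]
134 [209 216 211 186 146  80  49  85  94  93  93  94  94  94  94  93]
138 [215 215 211 186 149  80  49  80  95  94  93  93  93  93  93  93]
142 [122 214 211 188 150  80  49  72  94  94  94  93  92  92  93  93]
146 [132 215 213 190 157  83  49  58  92  93  94  93  93  93  92  92]
150 [190 213 212 192 162  86  53  57  91  92  91  93  93  93  93  92]
154 [203 212 211 195 167  89  57  52  90  90  91  91  92  92  93  92]
158 [210 210 211 192 168  91  62  47  89  90  89  90  90  91  91  92]
162 [210 211 211 199 173  96  46  45  87  91  90  90  90  89  90  90]
166 [102 102 105 101 100  75  45  45  84  91  90  90  89  89  88  85]
```

Run:
```python
from h import *
c=viewer.get_calibration('wrist'); k=[.2091,-.1081]
for px in((66.5,130),(67,158),(69.5,130),(69.5,158)):
    P=onplane(c,[px],.095,True)[0]; print(P,(P[1]-np.polyval(k,P[0]))*.978*1000,'mm edge beyond line')
print(manip.current_tool_pos(),R.from_quat(manip.current_tcp_rot()).as_matrix()[:,2],manip.current_force(),manip.current_clock())
```

```text
[ 0.4862 -0.0052  0.095 ] 1.196032145634136 mm edge beyond line
[ 0.5024 -0.0023  0.095 ] 0.7057178369394732 mm edge beyond line
[ 0.486  -0.0029  0.095 ] 3.52717407683253 mm edge beyond line
[ 0.5021 -0.0004  0.095 ] 2.6595001753443896 mm edge beyond line
[0.544  0.1541 0.092 ] [-0.0001 -0.0001 -1.    ] [ 0.1454 -2.1871 -1.7298] 54.15
```

Run:
```python
from h import *
p=np.array(manip.current_tool_pos()); n=np.array([-.2135,.977])
q=np.array([.5729,.0223])+.1363*n
manip.servo_line([*q,.092],vel=.01); manip.sleep(.6)
print(manip.current_tool_pos(),manip.current_finger_gap(),manip.current_gripper_force(),manip.current_force(),manip.current_clock())
c,i=wrist('w9')
m=cv2.inRange(cv2.cvtColor(i,cv2.COLOR_RGB2HSV),np.array([0,120,60]),np.array([8,255,255])); m[:,:30]=0;m[:,130:]=0
y,x=np.nonzero(m); P=onplane(c,np.c_[x,y],.109,True); print(np.polyfit(P[:,0],P[:,1],1))
s=viewer.get_image('scene'); print(len(blobs(s,[105,90,50],[130,255,255],(80,170,300,270))))
print(manip.hand_in())
```

```text
[0.5438 0.1556 0.092 ] 0.01352152852214355 49.998809695243835 [ 0.0733  0.3233 -3.0458] 55.0333
[ 0.2088 -0.1063]
5
the job is handed in; nothing more can be done
None
```

The job is handed in at about 55 s: both vials stand in the front wells, the tray is drawn out with its red line over the deck edge to within about 2 mm by the wrist camera, and the arm still holds it level by the handle. The first two grasps of vial A closed above it without moving it, because the fingertips proved to be about 29 mm short of the stated TCP, with about 16 N on its cap.

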